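# Free the toppled fitting and stand it up

## Task

One of the brown flanged fittings has toppled over in a rear corner of the blue tray and is wedged there, the edge of its square flange caught behind a divider rib. Work it free and stand it upright on its flange, flat on the tray floor, and leave it standing there. Do not knock over the other parts in the tray or push them out of their places.

Things in the scene. Friction and masses are not known exactly. Their poses are not given: they have to be found in the camera images.
- tray: Blue tray, fixed. Origin: centre of its underside, on the bench. x points to the rear long wall (away from the robot), y to the left side wall, z up. Floor 4 mm; inside 270 mm (x) by 370 mm (y); walls 4 mm thick with a 15 mm outer rim, tops 70 mm above the bench. Inside, vertical divider ribs 9 mm deep, 6 mm wide: on both side walls at x = -34, +34 mm, on front and rear walls at y = -66, +66.
- rib_left (a point): Top of the tray's rear divider rib on the left side wall, at its inner edge, 9 mm out from the wall, mid-width, 60 mm above the bench. The rib goes straight down to the floor. Axes as the tray's.
- rib_right (a point): The same point on the rear divider rib of the right side wall. All ribs of the tray are 60 mm high above the bench.
- fitting_mid (a point): Toppled brown fitting, 220 g: square flange 104 x 104 x 8 mm, on it a hollow tube 70 mm outside, ending in a bead 80 mm across, 10 mm long; 80 mm overall; balance point 27 mm from the flange underside. This point: on the tube's axis, half-way (40 mm). z: from flange to mouth, straight up when standing. It lies on a flange edge and the bead, z about 10 degrees below level, mouth to the rear wall.
- neighbour_mid (a point): A second fitting, the same in all sizes, standing upright on its flange near the middle of the rear wall. The point lies on its axis, 40 mm over its underside; z up.
- sleeve_mid (a point): Plain brown round sleeve, 72 mm outside diameter, 56 mm high, standing on end near the rear corner that the toppled fitting is not in. The point is its centre, 28 mm over its underside; z up.
- cap_mid (a point): Small brown round end cap, 54 mm across and 29 mm high with a 20 mm knob on top (40 mm overall), standing near the middle of the front wall. The point lies on its axis 20 mm over its underside; z up.

How it is judged:
By the outcome, as a careful person would: the job done as asked, in the order asked, and still so for the second after the job is handed in, with the robot touching nothing.
It also fails if it takes over 67 s, if anything falls off the work surface, if the arm or the gripper's body presses on something with over 40 N, if the wrist force passes 120 N, or if a joint passes its speed limit or range.

## Robot

A 6-joint arm with a two-finger parallel gripper is mounted at the origin on the work surface. World frame = base frame: x ahead of the robot, y to its left, z up, the work surface at z = 0. Lengths are in mm, angles in rad, forces in N, time in s.
With the tool pointing down it reaches from about 325 to 875 mm from the base axis. Payload 4.4 kg.
Tool frame: the origin (TCP) lies midway between the tips of the shut fingers; the grasp point (between the pads) lies robot.grip_point_offset behind it (robot.grip_point_offset is the distance from the TCP to the grasp point, in mm); z points along the fingers, y is the line along which they close (so a half turn about z gives the same grasp; the last joint's range is limited). The gripper opens to 85 mm and grips with 20 to 120 N. Pads are 22 mm wide; open, the fingers measure 114 mm over their backs; the gripper's body (76 mm by 85 mm) begins 54 mm behind the grasp point. The pads swing forward as they close: fully open they stand 13 mm farther back than shut.
Start: joints at [1.192, 0.207, 1.542, -0, 1.393, -0.15], TCP at [130.425, 560.015, 231.282] pointing down, gripper open.
Joint ranges: [-2.73, 2.73], [-0.86, 2.22], [0.23, 2.46], [-1.11, 4.25], [0.08, 2.63], [-2.82, 2.82]. Speed limits (rad/s): [2.79, 2.79, 3.14, 3.14, 3.14, 3.14].

## Interface

Orientations are given as a rotation vector (axis times angle).
In Python, from plant import robot gives the robot as it stands. The module is installed in compiled form; this text tells all that it offers.
- The arm moves only by the shell command python3 -m handwheel 'ROWS' [FORCE]. ROWS is JSON, a list of rows, each a list of 3 entries, a list of its own where there are three numbers: the gripper's target within -1 to 1 (fully open at 1, half-way at 0, shut at -1), then the shift along the tool's x, y, z in cm, then the turn, a rotation vector about the tool's x, y, z in rad. A call has 1 to 10 rows; each row is the pose to reach, as a shift and turn from the pose commanded when the call began, along the tool's axes at that moment; what a row does not reach only later rows make up. A row lasts 1/8 s, in which the tool goes at most 62.5 mm and 10.7 degrees, less where a joint would pass 70% of its speed; a pose out of reach is approached as far as the arm can. A call with a gripper value outside its range is refused whole. The fingers move at their own pace and stop on an object; FORCE is the grip in N (left out, the last holds). Time passes only in rows, so rows that repeat a pose let the fingers close. It gives the time, the measured TCP pose, the force, the opening and the grip force at its end, in the units of the state.
- robot.observe(): the state, without advancing time (a new reading comes with each control period).
- robot.grab_frame(name): name is "scene" or "top" or "wrist"; returns a dict with "img" (400x640x3 uint8, blue, green, red), "K" (3x3 intrinsics, pixels), "position" and "orientation" of the camera in the world. Camera axes: x right, y up, looking along -z (the intrinsics and any distortion apply to the point x, -y, -z); pixel columns grow to the right and rows downward; lengths in mm; the calibration is good to about 2 mm. A picture is of the moment at which its call begins. There is no depth.
- robot.hand_in(): hands the job in; it is judged then, once.
The state is a dict: "time_s": time; "qpos": joint angles; "qvel": joint speeds; "joint_torque": joint torques, N m; "eef_pos": TCP position; "eef_rot": TCP orientation; "force": force on the tool from outside, world axes, zero at the start; "wrist_torque": the same for the moment, N m; "opening": finger opening in mm; "finger_force": force on a finger pad.
Only numpy, scipy, OpenCV 4.12 (cv2) and the standard library are available. Lean on these libraries where they do the work, as an engineer would, in place of code of your own. Each camera call takes 0.05 s, during which the arm holds its last target. There are 200 camera calls.

## Working session

There is one attempt and no reset: what is moved stays moved. The work goes in short steps, Python scripts to look and compute and a shell command to move; the robot and the scene stay as the last step left them, time stands still between calls to the robot, and variables do not carry over. Pictures are saved under pics/ and viewed, at most 10 in all, crops included, and the job is handed in when it is done.

```bash
mkdir -p pics
cat > h.py <<'E'
import numpy as np,cv2
from scipy.spatial.transform import Rotation as R
from plant import robot
def rot(o):
    o=np.array(o,float)
    return o if o.shape==(3,3) else (R.from_rotvec(o).as_matrix() if o.size==3 else R.from_quat(o).as_matrix())
def ray(f,u,v):
    K=f["K"];d=np.linalg.inv(K)@np.array([u,v,1.]);d=np.array([d[0],-d[1],-d[2]])
    return np.array(f["position"],float),rot(f["orientation"])@d
def plane(f,u,v,z):
    p,d=ray(f,u,v);return p+d*(z-p[2])/d[2]
def proj(f,P):
    c=rot(f["orientation"]).T@(np.array(P,float)-np.array(f["position"]));q=np.array(f["K"])@np.array([c[0],-c[1],-c[2]]);return q[:2]/q[2]
E
python3 - <<'E'
from h import *
fs={n:robot.grab_frame(n) for n in("scene","top")}
for n,f in fs.items():
    cv2.imwrite(f"pics/{n}0.png",f["img"]);print(n,f["position"],f["orientation"],np.array(f["K"]).tolist(),[k for k in f])
print(robot.observe(),robot.grip_point_offset)
import pickle;pickle.dump(fs,open("f0.pkl","wb"))
E
```

```text
scene [839.90149556 447.56917691 607.88889693] [0.28620569 0.91405885 2.39489873] [[389.6600494048754, 0.0, 317.2532098199789], [0.0, 389.6600494048754, 200.32031715198252], [0.0, 0.0, 1.0]] ['img', 'K', 'position', 'orientation']
top [ 480.25943589   24.20615596 1118.8476025 ] [ 0.04125989 -0.0472485  -1.55798344] [[512.6968662503396, 0.0, 312.172655993199], [0.0, 512.6968662503396, 197.502371256521], [0.0, 0.0, 1.0]] ['img', 'K', 'position', 'orientation']
{'time_s': 0.1, 'qpos': array([ 1.19151770e+00,  2.07369936e-01,  1.54284031e+00, -7.94311715e-06,
        1.39350868e+00, -1.50505448e-01]), 'qvel': array([ 9.16027180e-05, -2.83149328e-03, -4.38473693e-03, -4.50036731e-04,
        5.80311269e-04, -9.22293061e-04]), 'joint_torque': array([-6.65469252e-04, -3.84085321e+01, -2.92549038e+01, -2.42933475e-04,
        4.80119430e-03, -1.04070710e-05]), 'eef_pos': array([130.15467047, 559.35747401, 230.20806946]), 'eef_rot': array([-0.35850787, -3.12051537,  0.00322609]), 'force': array([0.15185573, 0.31698628, 0.34716376]), 'wrist_torque': array([-0.02144133,  0.01053283,  0.00963004]), 'finger_force': 0.0, 'opening': 85.38424280424283} 18.700000000000003
```

View pics/scene0.png

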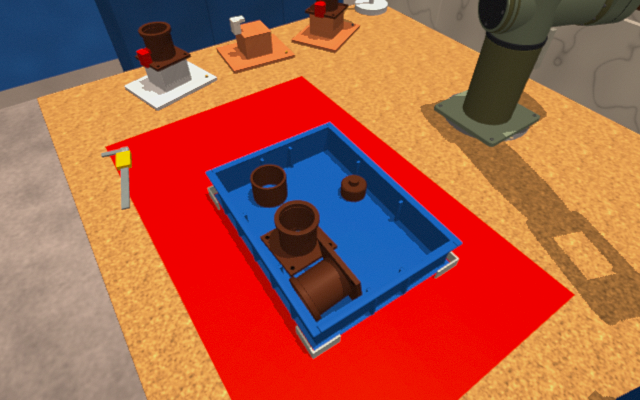

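View pics/top0.png

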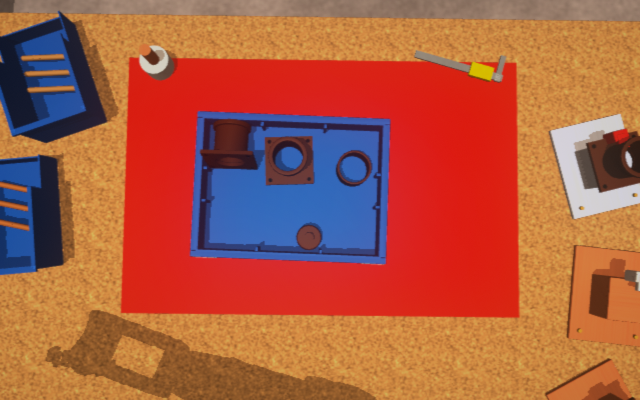

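The scene view shows the toppled fitting in the rear-left corner, around (325,285), with the neighbour at (297,230). In the top view its flange runs (202–256, 157), the neighbour is at (289,160), the sleeve at (353,167) and the cap at (309,237). Next I'll zoom in and find the tray frame.

Run:
```python
from h import *;import pickle
fs=pickle.load(open("f0.pkl","rb"))
t=fs["top"]["img"];s=fs["scene"]["img"]
a=cv2.resize(t[105:195,185:325],None,fx=5,fy=5,interpolation=cv2.INTER_CUBIC)[:, :700]
b=cv2.resize(s[185:335,235:385],None,fx=4,fy=4,interpolation=cv2.INTER_CUBIC)
cv2.imwrite("pics/a.png",a);cv2.imwrite("pics/b.png",b)
f=fs["top"];hsv=cv2.cvtColor(t,cv2.COLOR_BGR2HSV)
m=cv2.inRange(hsv,(100,80,40),(125,255,255));m[:100]=0;m[280:]=0;m[:,:180]=0;m[:,400:]=0
c=max(cv2.findContours(m,0,2)[0],key=cv2.contourArea);r=cv2.minAreaRect(c);bx=cv2.boxPoints(r);print(bx)
W=np.array([plane(f,*p,70) for p in bx]);print(W.round(1),np.linalg.norm(W-np.roll(W,1,0),axis=1),W.mean(0))
br=((hsv[...,0]<12)|(hsv[...,0]>170))&(hsv[...,2]<140)
br=br.astype(np.uint8)*255;br[:105]=0;br[270:]=0;br[:,:195]=0;br[:,385:]=0
for c in cv2.findContours(br,0,2)[0]:
  if cv2.contourArea(c)>150: print(cv2.boundingRect(c),cv2.minAreaRect(c))
```

```text
[[190.33441  255.73492 ]
 [196.09369  110.929886]
 [390.42267  118.658875]
 [384.6634   263.46393 ]]
[[ 417.8  266.9   70. ]
 [ 715.8  262.7   70. ]
 [ 704.9 -139.3   70. ]
 [ 406.9 -128.6   70. ]] [395.68127626 297.94973721 402.0682433  298.15290385] [561.34727229  65.41558408  70.        ]
(297, 226, 24, 23) ((308.5, 237.0), (22.0, 23.0), 90.0)
(338, 151, 33, 33) ((354.0, 167.0), (32.0, 32.0), 90.0)
(265, 136, 48, 49) ((288.5134582519531, 159.97103881835938), (46.8665885925293, 46.55242919921875), 88.36341857910156)
(201, 119, 51, 48) ((226.0, 142.5), (47.0, 50.0), 90.0)
```

View pics/a.png

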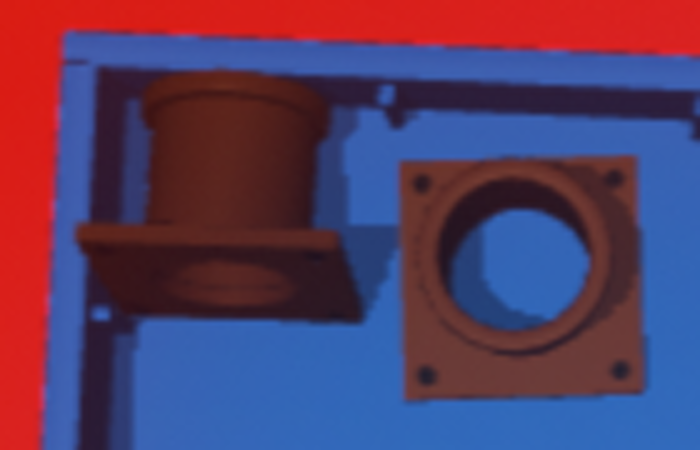

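View pics/b.png

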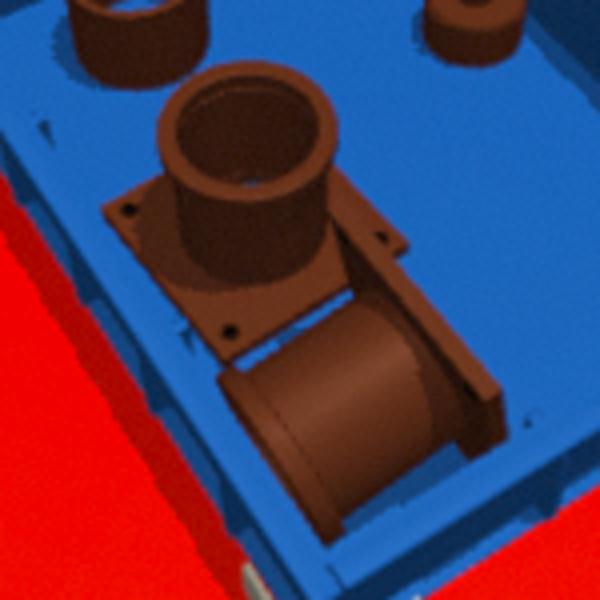

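The crops show the flange's top edge strip running from (200.8,152) to (252.6,153) in the top view. The foot of the flange is at about (257,168.6), and the neighbour's left flange edge at x≈265. In the scene view the left end of the top edge is at about (359,283).

Run:
```python
from h import *;import pickle
fs=pickle.load(open("f0.pkl","rb"));f=fs["top"];g=fs["scene"]
yaw=-np.radians(1.2);C=np.array([561.3,65.4]);Rt=np.array([[np.cos(yaw),-np.sin(yaw)],[np.sin(yaw),np.cos(yaw)]])
def show(n,P): print(n,P.round(1),"tray",(Rt.T@(P[:2]-C)).round(1))
def T(u,v,z,n): show(n,plane(f,185+u/5,105+v/5,z))
def S(u,v,z,n): show(n+" S",plane(g,235+u/4,185+v/4,z))
T(78,226,107,"top edge tubeside L");T(338,234,107,"top edge tubeside R")
T(80,246,106,"top edge under L");T(340,250,106,"top edge under R")
T(122,312,4,"foot L");T(360,320,4,"foot R")
T(145,80,60,"bead L");T(328,80,60,"bead R")
T(400,163,12,"nb rl");T(405,400,12,"nb fl");T(640,390,12,"nb fr");T(637,157,12,"nb rr")
S(490,395,107,"top tubeside L");S(503,388,106,"top under L");S(330,195,107,"top tubeside R")
S(503,435,80,"?")
S(102,207,12,"nb rr");S(230,362,12,"nb rl");S(408,247,12,"nb fr")
P=plane(f,308.5,237,30);show("cap",P);P=plane(f,354,167,60);show("sleeve",P)
```

```text
top edge tubeside L [628.7 243.3 107. ] tray [ 63.7 179.3]
top edge tubeside R [626.9 140.1 107. ] tray [64.  76.1]
top edge under L [620.9 242.6 106. ] tray [ 55.9 178.4]
top edge under R [620.6 139.3 106. ] tray [57.8 75.1]
foot L [606.3 245.5   4. ] tray [ 41.2 181. ]
foot R [604.1 141.6   4. ] tray [41.2 77.1]
bead L [697.3 227.1  60. ] tray [132.5 164.5]
bead R [698.3 150.9  60. ] tray [135.1  88.3]
nb rl [672.1 124.6  12. ] tray [109.5  61.5]
nb fl [568.7 120.6  12. ] tray [ 6.2 55.4]
nb fr [574.3  19.   12. ] tray [ 14.  -46.2]
nb rr [676.1  21.5  12. ] tray [115.6 -41.5]
top tubeside L S [629.1 245.6 107. ] tray [ 64.  181.5]
top under L S [623.  245.6 106. ] tray [ 57.9 181.4]
top tubeside R S [625.6 138.5 107. ] tray [62.8 74.5]
? S [624.3 250.6  80. ] tray [ 59.1 186.5]
nb rr S [677.9  24.6  12. ] tray [117.4 -38.4]
nb rl S [672.7 130.   12. ] tray [110.   66.9]
nb fr S [572.2 125.1  12. ] tray [ 9.7 59.9]
cap [457.9  27.2  30. ] tray [-102.5  -40.4]
sleeve [604.6 -65.5  60. ] tray [  46.1 -130. ]
```

```bash
cat >> h.py <<'E'
def go(pos,Rm):
    o=robot.observe();R0=rot(o["eef_rot"])
    print("t",round(o["time_s"],2),"pos",o["eef_pos"].round(1),"q",o["qpos"].round(2))
    for n,Q in(("A",Rm),("B",Rm@np.diag([-1,-1,1.]))):
        print(n,"shift cm",(R0.T@(np.array(pos)-o["eef_pos"])/10).round(2),"turn",R.from_matrix(R0.T@Q).as_rotvec().round(3))
def frame(pitch,yaw):
    # tool z tilted 'pitch' deg from straight down toward +x (yawed); tool y along the tilt plane
    p=np.radians(pitch);z=np.array([np.sin(p),0,-np.cos(p)]);x=np.array([0,1.,0]);y=np.cross(z,x)
    return R.from_euler("z",yaw,degrees=True).as_matrix()@np.c_[x,y,z]
E
python3 -c "
from h import *
print(rot(robot.observe()['eef_rot']).round(2).tolist())
go((637,153.5,180),frame(-10,-1))"
```

```text
[[-0.97, 0.23, -0.0], [0.23, 0.97, -0.0], [0.0, -0.0, -1.0]]
t 0.1 pos [130.2 559.4 230.2] q [ 1.19  0.21  1.54 -0.    1.39 -0.15]
A shift cm [-58.57 -28.02   5.06] turn [0.145 0.12  1.356]
B shift cm [-58.57 -28.02   5.06] turn [-0.127  0.153 -1.777]
```

```bash
R='[0,[-58.6,-28.0,5.0],[0.145,0.12,1.356]]'; python3 -m handwheel '[[0,[-58.6,-28.0,5.0],[0.145,0.12,1.356]],[0,[-58.6,-28.0,5.0],[0.145,0.12,1.356]],[0,[-58.6,-28.0,5.0],[0.145,0.12,1.356]],[0,[-58.6,-28.0,5.0],[0.145,0.12,1.356]],[0,[-58.6,-28.0,5.0],[0.145,0.12,1.356]],[0,[-58.6,-28.0,5.0],[0.145,0.12,1.356]],[0,[-58.6,-28.0,5.0],[0.145,0.12,1.356]],[0,[-58.6,-28.0,5.0],[0.145,0.12,1.356]],[0,[-58.6,-28.0,5.0],[0.145,0.12,1.356]],[0,[-58.6,-28.0,5.0],[0.145,0.12,1.356]]]' 80; python3 -c "
from h import *
go((637,153.5,180),frame(-10,-1))"
```

```text
time_s: 1.35
eef_pos: [618.2, 169.3, 182.5]
eef_rot: [-2.147, -2.109, 0.183]
force: [0.3, 0.9, -0.1]
opening: 42.8
finger_force: 0.0
t 1.35 pos [618.2 169.3 182.5] q [0.12 0.5  1.27 0.03 1.55 0.13]
A shift cm [-1.55  1.92 -0.09] turn [-0.001 -0.002 -0.   ]
B shift cm [-1.55  1.92 -0.09] turn [-3.000e-03  1.000e-03  3.141e+00]
```

```bash
python3 -m handwheel '[[0,[-1.55,1.9,0],[0,0,0]],[0,[-1.55,1.9,0],[0,0,0]],[0,[-1.55,1.9,4],[0,0,0]],[0,[-1.55,1.9,4],[0,0,0]],[0,[-1.55,1.9,4],[0,0,0]]]'
python3 - <<'E'
from h import *
f=robot.grab_frame("wrist");s=robot.grab_frame("scene")
cv2.imwrite("pics/w1.png",np.hstack([cv2.resize(f["img"],(400,250)),cv2.resize(s["img"][150:350,200:520],(400,250))]))
go((620,153.5,81),frame(-10,-1))
E
```

```text
time_s: 1.98
eef_pos: [628.3, 156.2, 141.4]
eef_rot: [-2.146, -2.111, 0.182]
force: [0.4, 0.8, 0.2]
opening: 42.3
finger_force: 0.0
t 2.08 pos [629.6 156.  142.7] q [0.1  0.54 1.28 0.02 1.48 0.11]
A shift cm [-0.28  0.11  6.24] turn [ 0.004 -0.002  0.001]
B shift cm [-0.28  0.11  6.24] turn [ 0.004  0.006 -3.141]
```

View pics/w1.png

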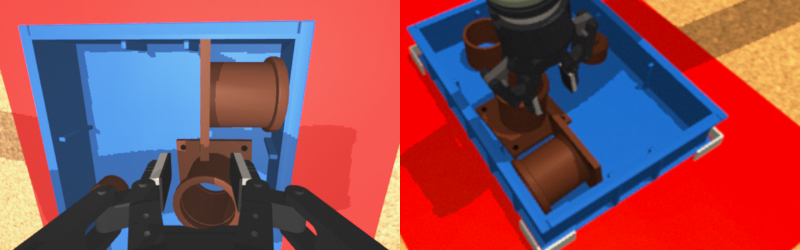

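The wrist view (left half) shows the flange edge-on at x≈205, between the fingers (160 and 240), ending at about y=158. The fingers look close to that end, so I'll check by projection.

Run:
```python
from h import *
f=robot.grab_frame("wrist");o=robot.observe()
s=400/640
for n,P in(("tcp",o["eef_pos"]),("end R",(624,140,106)),("mid",(624,192,106)),("endL",(625,244,106)),("footR",(606,141,4)),("target",(620,153.5,81))): print(n,np.round(proj(f,P)*s,1))
print(f["position"])
```

```text
tcp [200.4 163.5]
end R [201.3 160.3]
mid [200.4 105. ]
endL [200.4  39.9]
footR [200.7 126.1]
target [201.3 137.1]
[655.12791635 228.81479894 282.84792606]
```

```bash
python3 -m handwheel '[[0,[-0.3,0.35,2],[0,0,0]],[0,[-0.3,0.35,4],[0,0,0]],[0,[-0.3,0.35,6],[0,0,0]],[0,[-0.3,0.35,6],[0,0,0]],[-1,[-0.3,0.35,6],[0,0,0]],[-1,[-0.3,0.35,6],[0,0,0]],[-1,[-0.3,0.35,6],[0,0,0]],[-1,[-0.3,0.35,6],[0,0,0]]]' 80
```

```text
time_s: 3.12
eef_pos: [621.9, 152.6, 81.6]
eef_rot: [-2.148, -2.11, 0.181]
force: [-0.7, 0.0, 2.7]
opening: 6.7
finger_force: 78.6
```

```bash
python3 -m handwheel '[[-1,[0,-0.17,-1],[0,0,0]],[-1,[0,-0.5,-3],[0,0,0]],[-1,[0,-0.9,-5],[0,0,0]],[-1,[0,-1.3,-7.4],[0,0,0]],[-1,[0,-1.5,-8.4],[0,0,0]],[-1,[0,-1.5,-8.4],[0,0,0]]]'
python3 - <<'E'
from h import *
s=robot.grab_frame("scene");t=robot.grab_frame("top")
cv2.imwrite("pics/l1.png",np.hstack([cv2.resize(s["img"][130:350,200:420],(400,400)),cv2.resize(t["img"][100:280,180:360],(400,400))]))
print(robot.observe()["opening"],robot.observe()["finger_force"])
E
```

```text
time_s: 3.88
eef_pos: [622.3, 152.4, 168.0]
eef_rot: [-2.149, -2.112, 0.178]
force: [-0.0, -0.0, -2.0]
opening: 6.7
finger_force: 78.2
6.558989732253441 78.16581087422492
```

View pics/l1.png

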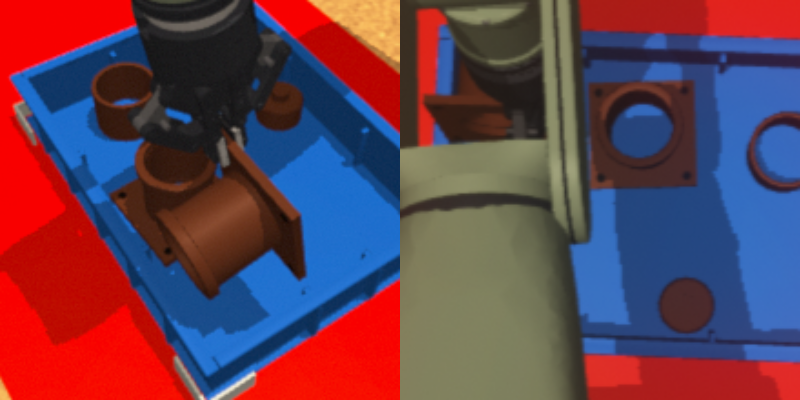

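Both views show the fitting lifted clear of rib and wall, held firmly by its right flange corner, with the neighbour still in place. Next I'll carry it forward and tilt it mouth-up.

```bash
python3 -c "
from h import *
go((530,140,168),frame(-10,-1))
go((505,134,125),frame(45,-1))"
```

```text
t 3.98 pos [620.9 152.2 165.6] q [0.09 0.51 1.29 0.02 1.52 0.11]
A shift cm [-1.38 -8.97  1.34] turn [-0.001 -0.002 -0.   ]
B shift cm [-1.38 -8.97  1.34] turn [-3.000e-03  1.000e-03  3.142e+00]
t 3.98 pos [620.9 152.2 165.6] q [0.09 0.51 1.29 0.02 1.52 0.11]
A shift cm [ -2.04 -10.67   6.01] turn [-0.961 -0.002 -0.001]
B shift cm [ -2.04 -10.67   6.01] turn [-0.003  1.451  2.785]
```

```bash
python3 -m handwheel '[[-1,[-0.6,-4.5,0.7],[0,0,0]],[-1,[-1.4,-9,1.3],[0,0,0]],[-1,[-2,-10.7,1.8],[-0.18,0,0]],[-1,[-2,-10.7,1.8],[-0.36,0,0]],[-1,[-2,-10.7,1.8],[-0.54,0,0]],[-1,[-2,-10.7,2.5],[-0.72,0,0]],[-1,[-2,-10.7,4],[-0.9,0,0]],[-1,[-2,-10.7,6],[-0.96,0,0]],[-1,[-2,-10.7,6],[-0.96,0,0]]]';  python3 - <<'E'
from h import *
s=robot.grab_frame("scene")
cv2.imwrite("pics/l2.png",cv2.resize(s["img"][100:350,200:520],(640,500)))
go((505,134,70),frame(45,-1))
E
```

```text
time_s: 5.1
eef_pos: [502.3, 134.0, 122.6]
eef_rot: [1.777, 1.745, 0.719]
force: [0.5, -1.0, -2.1]
opening: 6.5
finger_force: 79.0
t 5.15 pos [500.8 134.  120.7] q [ 0.18 -0.06  2.32 -0.9   0.17  1.03]
A shift cm [ 0.   -3.26  3.9 ] turn [-0.007 -0.001 -0.   ]
B shift cm [ 0.   -3.26  3.9 ] turn [-1.000e-03  1.100e-02  3.141e+00]
```

View pics/l2.png

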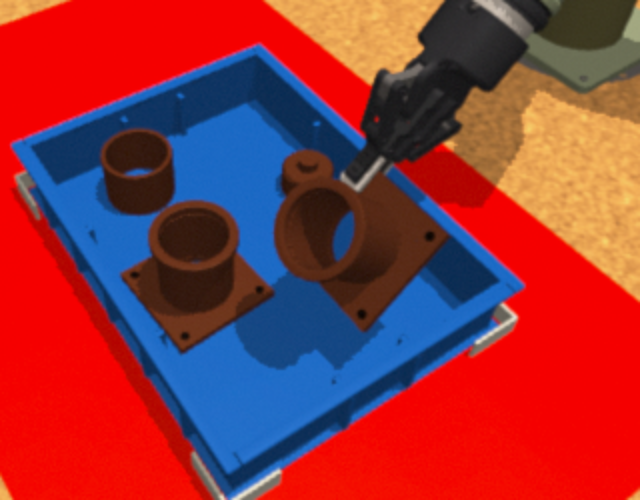

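The fitting is held mouth-up at about 45° over the free front-left area, and the other parts are undisturbed. Lowering it now.

```bash
python3 -m handwheel '[[-1,[0,-1,1.3],[0,0,0]],[-1,[0,-2,2.6],[0,0,0]],[-1,[0,-3.1,3.8],[0,0,0]],[-1,[0,-3.3,4],[0,0,0]],[-1,[0,-3.3,4],[0,0,0]]]'; python3 -c "
from h import *
go((505,134,62),frame(45,-1))"
```

```text
time_s: 5.78
eef_pos: [511.6, 129.6, 92.9]
eef_rot: [1.792, 1.767, 0.712]
force: [0.4, 1.0, -3.0]
opening: 6.6
finger_force: 78.9
t 5.78 pos [511.6 129.6  92.9] q [ 0.14  0.04  2.3  -1.11  0.11  1.22]
A shift cm [ 0.4  -2.6   1.79] turn [-0.028 -0.011 -0.001]
B shift cm [ 0.4  -2.6   1.79] turn [-0.017  0.044  3.14 ]
```

```bash
python3 -c "
from h import *
go((512,133,80),frame(36,-1))
go((512,133,69),frame(36,-1))"
```

```text
t 5.78 pos [511.6 129.6  92.9] q [ 0.14  0.04  2.3  -1.11  0.11  1.22]
A shift cm [ 0.33 -0.86  0.96] turn [ 0.129 -0.011 -0.   ]
B shift cm [ 0.33 -0.86  0.96] turn [-0.017 -0.202  3.135]
t 5.78 pos [511.6 129.6  92.9] q [ 0.14  0.04  2.3  -1.11  0.11  1.22]
A shift cm [ 0.32 -1.61  1.76] turn [ 0.129 -0.011 -0.   ]
B shift cm [ 0.32 -1.61  1.76] turn [-0.017 -0.202  3.135]
```

```bash
python3 -m handwheel '[[-1,[0.3,0,0],[0.13,0,0]],[-1,[0.3,-0.2,0.3],[0.13,-0.01,0]],[-1,[0.3,-0.2,0.3],[0.13,-0.01,0]]]'; python3 -c "
from h import *
go((512,133,69),frame(36,-1))"
```

```text
time_s: 6.15
eef_pos: [512.2, 133.3, 89.8]
eef_rot: [1.877, 1.846, 0.6]
force: [-0.2, 0.3, -2.0]
opening: 6.4
finger_force: 78.9
t 6.15 pos [512.2 133.3  89.8] q [ 0.15  0.04  2.22 -0.35  0.27  0.48]
A shift cm [-0.03 -1.23  1.67] turn [-0.002 -0.002 -0.   ]
B shift cm [-0.03 -1.23  1.67] turn [-4.000e-03  3.000e-03  3.141e+00]
```

```bash
python3 -m handwheel '[[-1,[0,-0.5,0.7],[0,0,0]],[-1,[0,-0.9,1.2],[0,0,0]],[-1,[0,-1.0,1.4],[0,0,0]],[-1,[0,-1.1,1.5],[0,0,0]],[-1,[0,-1.1,1.5],[0,0,0]]]';python3 -m handwheel '[[-1,[0,-0.12,0.16],[0,0,0]],[-1,[0,-0.12,0.16],[0,0,0]]]';  python3 - <<'E'
from h import *
s=robot.grab_frame("scene")
cv2.imwrite("pics/l3.png",cv2.resize(s["img"][120:320,230:490],(780,600)))
print(robot.observe()["qpos"].round(2))
E
```

```text
time_s: 6.78
eef_pos: [511.7, 132.9, 70.4]
eef_rot: [1.877, 1.845, 0.599]
force: [-0.2, 0.7, -2.2]
opening: 6.2
finger_force: 79.0
time_s: 7.02
eef_pos: [512.3, 132.8, 69.5]
eef_rot: [1.876, 1.843, 0.601]
force: [-6.2, -1.9, 5.9]
opening: 6.0
finger_force: 80.4
[ 0.15  0.09  2.23 -0.46  0.22  0.59]
```

View pics/l3.png

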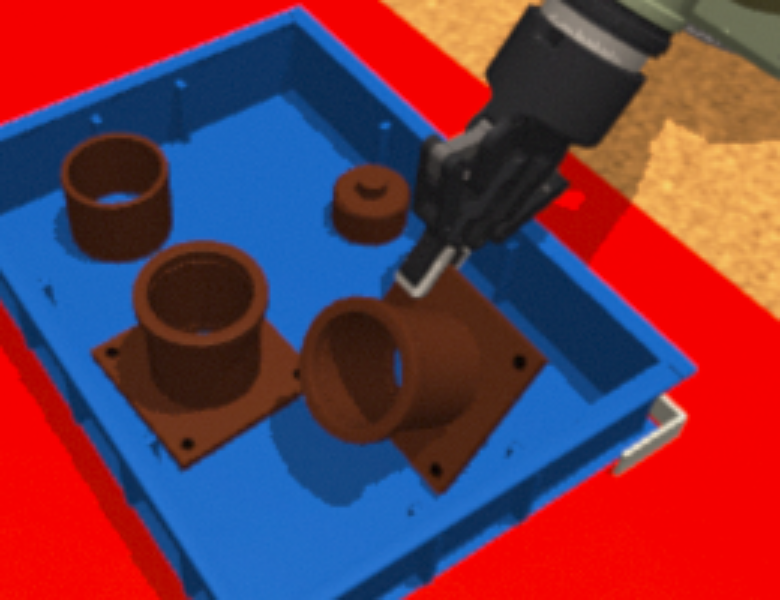

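The foot edge has touched down (force +6 N up) and nothing else is in contact. I'll open the fingers gradually so the lower finger eases the flange down.

```bash
python3 -m handwheel '[[-0.8,[0,0,0],[0,0,0]],[-0.7,[0,0,0],[0,0,0]],[-0.5,[0,0,0],[0,0,0]],[-0.3,[0,0,0],[0,0,0]],[-0.1,[0,0,0],[0,0,0]],[0.1,[0,0,0],[0,0,0]],[0.3,[0,0,0],[0,0,0]],[0.5,[0,0,0],[0,0,0]],[0.7,[0,0,0],[0,0,0]],[0.7,[0,0,0],[0,0,0]]]' 20;  python3 - <<'E'
from h import *
s=robot.grab_frame("scene")
cv2.imwrite("pics/l4.png",cv2.resize(s["img"][120:320,230:490],(780,600)))
E
```

```text
time_s: 8.32
eef_pos: [511.7, 132.9, 68.5]
eef_rot: [1.877, 1.844, 0.599]
force: [-0.5, 0.3, -0.2]
opening: 72.7
finger_force: 0.2
```

View pics/l4.png

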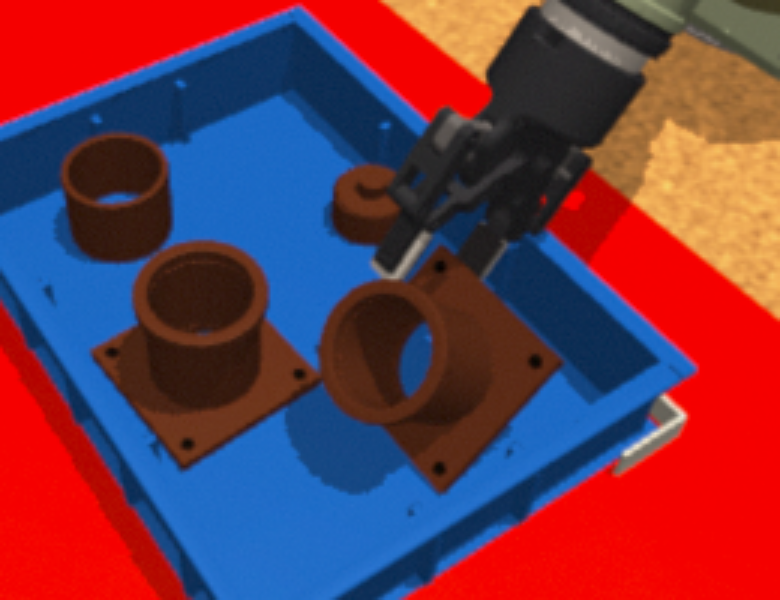

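The flange now rests on the lower finger, tilted about 30–35°. I'll withdraw along the tool axis.

```bash
python3 -m handwheel '[[0.7,[0,0,-0.7],[0,0,0]],[0.7,[0,0,-1.4],[0,0,0]],[0.7,[0,0,-2.1],[0,0,0]],[0.7,[0,0,-2.8],[0,0,0]],[0.7,[0,0,-3.6],[0,0,0]],[0.7,[0,0,-4.6],[0,0,0]],[0.7,[0,0,-6],[0,0,0]],[0.7,[0,0,-8],[0,0,0]],[0.7,[0,0,-11],[0,0,0]],[0.7,[0,0,-14],[0,0,0]]]';python3 -m handwheel '[[0.7,[0,0,-2],[0,0,0]],[0.7,[0,0,-4],[0,0,0]],[0.7,[0,0,-4],[0,0,0]]]';  python3 - <<'E'
from h import *
s=robot.grab_frame("scene");t=robot.grab_frame("top")
cv2.imwrite("pics/l5.png",np.hstack([cv2.resize(s["img"][130:330,220:420],(400,400)),cv2.resize(t["img"][100:280,180:360],(400,400))]))
E
```

```text
time_s: 9.62
eef_pos: [428.6, 134.2, 182.7]
eef_rot: [1.878, 1.845, 0.599]
force: [0.5, -0.4, 0.2]
opening: 73.2
finger_force: 0.0
time_s: 10.0
eef_pos: [406.6, 135.0, 216.3]
eef_rot: [1.875, 1.843, 0.605]
force: [-0.0, 0.3, -0.2]
opening: 72.5
finger_force: 0.0
```

View pics/l5.png

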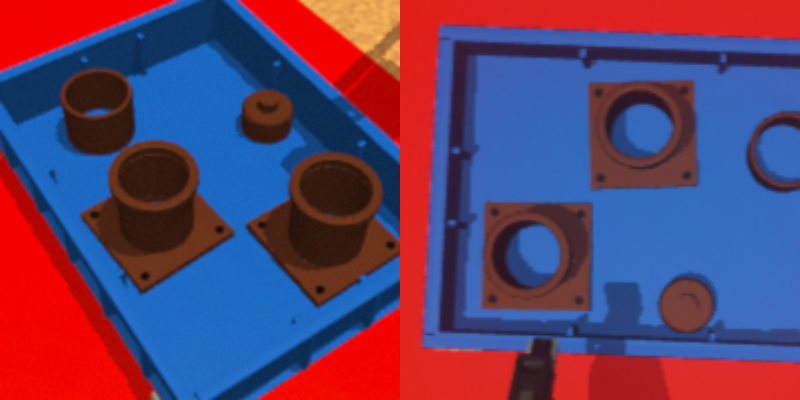

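The fitting stands upright and flat on its flange at the front left, clear of the walls and ribs. The neighbour, sleeve and cap have not moved, and the gripper is clear.

```bash
python3 -c "
from plant import robot
print(robot.hand_in())"
```

```text
the job is handed in; nothing more can be done
None
```

The toppled fitting is free and standing upright on its flange, flat on the tray floor at the front left, with the other parts undisturbed in the last pictures; the job was handed in at about 10 s on the robot's clock.

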